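Press a label holder behind the shelf lip and hold it home

TASK

Take the wider of the two label holders out of the slotted wooden stand and push it, card towards the robot, down behind the lip of the small shelf's front rail, into the empty bay beside the holder that is already fitted there. A spring strip in the bay pushes back: press the holder fully home against it, without using brute force, and finish with the gripper still holding the label holder and pressing it home (do not let go), so that it can be locked from behind. Leave the narrow holder and everything else on the bench where it is.

Things in the scene. Friction and masses are not known exactly. Their poses are not given: they have to be found in the camera images.
- wide_holder: label holder to fit, about 50 g: upright grey plate 64 mm wide (y), 5 thick (x), 48 high, blank card on its front (-x); on the middle of its top a ribbed grip fin 30 mm wide (y), 10 thick (x), 48 to 74 mm above the foot. Origin: centre of the foot (lower edge), z up to the fin. Starts upright in a slot of the stand, card towards the robot, foot 6 mm above the bench, 20 mm deep in the slot.
- narrow_holder: the spare label holder, the same shape, material, height and fin but only 40 mm wide; in the other slot of the stand. To be left there. Origin: centre of its foot.
- stand: fixed slotted wooden stand, 44 mm (x) x 196 mm (y) x 26 mm high; two slots in a row along its y, centred 48 mm either side of the middle, 20 mm deep, 6.5 mm wide in x. Origin: centre of its underside on the bench. Which holder is in which slot varies.
- shelf: fixed small wooden shelf, 210 mm wide (y), board top 100 mm above the bench; along its front (-x, robot side) an aluminium label rail, an upright channel open at the top, with two bays: right (-y) holds a fitted holder, left (+y) is empty. Low things (to 52 mm) stand on the board 60 mm and more behind the rail. Origin: on the bench under the channel's middle; y along the rail, z up.
- bay (a point): where the middle of the foot lies when home in the empty bay, 66 mm above the bench; axes as the shelf's, holder x and y go along them. Bay 74 mm long (y), 8 wide (x) between the lip in front (top 24 mm above this point) and the back; both flare above to a funnel 22 mm wide at 34 mm above it, level with the board top. The bay beside it is 82 mm away.
- strip (a joint): travel (m) of the steel spring strip at the bottom of the empty bay: 0 = up (its top 8 mm above point bay), 0.008 = fully down on a hard stop (holder home). It springs back: about 2 N start it moving, 1 N more for each mm, 10 N bring it fully down.
- pliers: grey pliers, 29 x 137 x 12 mm; lies loose on the bench, to be left alone. Origin: underside, near its middle.
- rubber_foot: round black rubber foot, 76 mm across, 20 mm high; lies loose on the bench, to be left alone. Origin: underside, near its middle.
- black_tape: roll of black tape, 52 mm across, 19 mm high; lies loose on the bench, to be left alone. Origin: underside, near its middle.
- marker: marker pen, 122 mm long; lies loose on the bench, to be left alone. Origin: underside, near its middle.
- strippers: yellow-handled wire strippers, 132 mm long; lies loose on the bench, to be left alone. Origin: underside, near its middle.
- plug: small metal connector plug, 59 mm long; lies loose on the bench, to be left alone. Origin: underside, near its middle.
- left_edge (a point): foot corner of the wide holder at the left end (its +y, left when one looks at the card), 32 mm from the middle of the foot.
Not all that is in view belongs to the job. What is shaped like the wide_holder but green or orange is not meant.

How it is judged:
By the outcome, as a careful person would: the job done as asked, in the order asked, and still so for the second after the job is handed in, while the arm keeps its last pose, push and grip.
It also fails if it takes over 38 s, if anything falls off the work surface, if the arm or the gripper's body presses on something with over 40 N, if the wrist force passes 120 N, or if a joint passes its speed limit or range.

ROBOT

A 6-joint arm with a two-finger parallel gripper is mounted at the origin on a cart in front of the work surface, level with it; the furniture and walls round the work are solid. World frame = base frame: x ahead of the robot, y to its left, z up, the work surface at z = 0. Lengths are in m, angles in rad, forces in N, time in s.
With the tool pointing down it reaches from about 0.35 to 0.975 m from the base axis. Payload 4.9 kg.
Tool frame: the origin (TCP) lies midway between the tips of the shut fingers; the grasp point (between the pads) lies 19 mm behind it; z points along the fingers, y is the line along which they close (so a half turn about z gives the same grasp; the last joint's range is limited). The gripper opens to 85 mm and grips with 20 to 120 N. Pads are 22 mm wide; open, the fingers measure 114 mm over their backs; the gripper's body (76 mm by 85 mm) begins 54 mm behind the grasp point. The pads swing forward as they close: fully open they stand 13 mm farther back than shut.
Start: joints at [1.11, 0.053, 1.613, -0, 1.476, -0.119], TCP at [0.209, 0.589, 0.198] pointing down, gripper open.
Joint ranges: [-3.01, 3.01], [-1.01, 2.22], [0.06, 2.58], [-1.02, 4.17], [0.09, 2.62], [-3.14, 3.14]. Speed limits (rad/s): [2.57, 2.57, 3.14, 3.14, 3.14, 3.14].

INTERFACE

Orientations are given as a rotation vector (axis times angle).
In Python, from station import ctrl gives the robot as it stands.
- The arm moves only by the tool carry_out, never from a script. Its argument "moves" is a list of rows, each an object of numbers: "x", "y", "z": the shift along the tool's x, y, z in units of 25 mm (1.0 is 25 mm); "turn": the turn about the tool's z in rad. In form: [{"x": .., "y": .., "z": .., "turn": ..}, ...]. A call has exactly 8 rows; each row shifts and turns the commanded pose from where the row before left it, along the tool's axes as they then stand; what a row does not reach is not made up. A row lasts 1/10 s, in which the tool goes at most 50 mm and 8.59 degrees, less where a joint would pass 70% of its speed; a pose out of reach is approached as far as the arm can. A call is refused whole if a number of a shift passes 1 or a number of a turn 0.15, either way. A call with a gripper value outside its range is refused whole. "grip" is the finger opening in mm, from 0 to 85.4, set as the call begins (left out, the last holds). The fingers move at their own pace and stop on an object; "newtons" is the grip in N (left out, the last holds). Time passes only in rows, so rows that do not move let the fingers close, or fill a call up. It gives the time, the measured TCP pose, the force, the opening and the grip force at its end, in the units of the state.
- ctrl.get_obs(): the state, without advancing time (a new reading comes with each control period).
- ctrl.get_image(name): name is "side" or "top"; returns the picture (480x640x3 uint8, red, green, blue); there is no depth.
- ctrl.calibration(name): a dict with "fx", "fy", "cx", "cy" (pixels), "k1" (the pictures are not rectified: a ray, as slopes to the right and down, at radius r is drawn at 1 + k1 r^2 times it, then the intrinsics apply), "R" (3x3) and "t" (3): a world point X has camera coordinates R X + t. Camera axes: x right, y down, z forward; pixel columns grow to the right and rows downward; lengths in m; the calibration is good to about 2 mm. A picture is of the moment at which its call begins. calibration takes no time and is no camera call.
- ctrl.finish_job(): hands the job in; it is judged then, once.
Trained networks look in the newest picture that a camera, given by its name, has taken for a name from the list of things; names that differ only in an ending like _2 or _b are one class to them, and where a whole thing is asked for, a point or a joint stands for the part that bears it (a point fixed in the world has none). Each returns a list of dicts, best first, with "confidence" (0 to 1); they miss things now and then, are a little off and sometimes report something else, mostly with a low value. They report only what shows in the picture. A call takes as long as a camera call. They do not tell look-alikes from the thing itself.
- ctrl.look_for(camera, query): "rect" ([left, top, width, height] in pixels, round what is visible of it).
- ctrl.mark_of(camera, query): "pixel" ([column, row] in pixels: a listed point, or the origin of a listed thing).
The state is a dict: "t": time; "q": joint angles; "dq": joint speeds; "effort": joint torques, N m; "tool_pos": TCP position; "tool_rot": TCP orientation; "contact_force": force on the tool from outside, world axes, zero at the start; "wrist_torque": the same for the moment, N m; "opening": finger opening in m; "grip_force": force on a finger pad.
Only numpy, scipy, OpenCV 4.12 (cv2) and the standard library are available. Lean on these libraries where they do the work, as an engineer would, in place of code of your own. Each camera call takes 0.05 s, during which the arm holds its last target. There are 200 camera calls.

## Working session

There is one attempt and no reset: what is moved stays moved. The work goes in short steps, Python scripts to look and compute and a tool call to move; the robot and the scene stay as the last step left them, time stands still between calls to the robot, and variables do not carry over. Pictures are saved under pics/ and viewed, at most 10 in all, crops included, and the job is handed in when it is done.

Besides the shell and the picture viewer there is one more tool, called as name(argument=value, ...) on one line, values as JSON. carry_out: Moves the arm, as the interface text tells. Its arguments: {"type":"object","properties":{"moves":{"type":"array"},"grip":{"type":"number"},"newtons":{"type":"number"}},"required":["moves"]}

```bash
mkdir -p pics; ls
cat > h.py <<'E'
import numpy as np, cv2
from station import ctrl
from scipy.spatial.transform import Rotation as Rn
def cal(n):
    c=ctrl.calibration(n); return c,np.array(c["R"]),np.array(c["t"])
def proj(n,X):
    c,R,t=cal(n); p=np.atleast_2d(X)@R.T+t; s=p[:,:2]/p[:,2:]
    s=s*(1+c["k1"]*(s**2).sum(1,keepdims=True))
    return s*[c["fx"],c["fy"]]+[c["cx"],c["cy"]]
def ray(n,px):
    c,R,t=cal(n); K=np.array([[c["fx"],0,c["cx"]],[0,c["fy"],c["cy"]],[0,0,1.]])
    s=cv2.undistortPoints(np.array([[px]],float),K,np.array([c["k1"],0,0,0.]))[0,0]
    # model: drawn = s*(1+k1 r^2) same as cv2
    return -R.T@t, R.T@np.array([s[0],s[1],1.])
def at_z(n,px,z):
    o,d=ray(n,px); return o+d*(z-o[2])/d[2]
def tri(pa,pb,a="side",b="top"):
    A=np.zeros((3,3));v=np.zeros(3)
    for n,p in((a,pa),(b,pb)):
        o,d=ray(n,p);d=d/np.linalg.norm(d);P=np.eye(3)-np.outer(d,d);A+=P;v+=P@o
    return np.linalg.solve(A,v)
def save(n,f): 
    im=ctrl.get_image(n); cv2.imwrite(f,im[:,:,::-1]); return im
E
python3 - <<'E'
from h import *
np.set_printoptions(precision=3,suppress=True)
for n in("side","top"):
    save(n,f"pics/{n}0.png"); c,R,t=cal(n); print(n,"campos",-R.T@t,"axis",R[2],c["fx"],c["k1"])
    for q in("wide_holder","narrow_holder","stand","shelf","bay","left_edge"):
        print(n,q,[(np.round(d["pixel"]),round(d["confidence"],2)) for d in ctrl.mark_of(n,q)[:3]],[(np.round(d["rect"]),round(d["confidence"],2)) for d in ctrl.look_for(n,q)[:3]])
print(ctrl.get_obs())
E
```

```text
pics
side campos [0.098 1.272 0.673] axis [ 0.252 -0.874 -0.415] 604.2855407019084 -0.05708999216417483
side wide_holder [(array([243., 302.]), 0.81), (array([323., 364.]), 0.81), (array([275., 319.]), 0.76)] [(array([233., 267.,  17.,  44.]), 0.92), (array([306., 326.,  32.,  45.]), 0.68), (array([267., 280.,  16.,  41.]), 0.6)]
side narrow_holder [(array([294., 296.]), 0.82)] [(array([288., 264.,  12.,  28.]), 0.68)]
side stand [(array([288., 308.]), 0.88)] [(array([259., 277.,  50.,  58.]), 0.64), (array([287., 264.,  12.,  30.]), 0.17)]
side shelf [(array([329., 218.]), 0.6)] [(array([267., 156.,  75.,  77.]), 0.71)]
side bay [(array([323., 201.]), 0.75)] [(array([266., 158.,  74.,  74.]), 0.83)]
side left_edge [(array([338., 356.]), 0.78), (array([250., 312.]), 0.6), (array([272., 325.]), 0.57)] [(array([229., 270.,  22.,  38.]), 0.88), (array([305., 328.,  34.,  40.]), 0.77), (array([271., 283.,  10.,  34.]), 0.69)]
top campos [ 0.223 -0.022  1.597] axis [ 0.142  0.016 -0.99 ] 523.6763899278757 -0.03868026838858472
top wide_holder [(array([244., 209.]), 0.7), (array([191., 282.
[... 570 characters left out ...]
357., 175.,  74.,  52.]), 0.71), (array([454., 231.,  45.,  10.]), 0.25)]
top left_edge [(array([235., 220.]), 0.6), (array([198., 288.]), 0.45), (array([221., 240.]), 0.43)] [(array([218., 235.,  18.,   6.]), 0.61), (array([232., 202.,  17.,  20.]), 0.44)]
{'t': 1.3, 'q': array([ 1.11 ,  0.053,  1.613, -0.   ,  1.476, -0.119]), 'dq': array([-0.001, -0.002, -0.002, -0.001, -0.003, -0.001]), 'effort': array([  0.   , -39.368, -37.045,  -0.   ,   0.001,  -0.   ]), 'tool_pos': array([0.21 , 0.589, 0.198]), 'tool_rot': array([ 0.534,  3.096, -0.   ]), 'contact_force': array([-0.525, -0.748, -0.085]), 'wrist_torque': array([0.021, 0.004, 0.027]), 'grip_force': 0.0, 'opening': 0.08523128430869739}
```

Run:
```python
import cv2,numpy as np
a=cv2.imread("pics/side0.png")[140:400,200:420]; a=cv2.resize(a,None,fx=2.3,fy=2.3,interpolation=cv2.INTER_CUBIC)
b=cv2.imread("pics/top0.png")[160:310,170:510]; b=cv2.resize(b,None,fx=2.3,fy=2.3,interpolation=cv2.INTER_CUBIC)
cv2.imwrite("pics/s1.png",a);cv2.imwrite("pics/t1.png",b)
```

```text
(no output)
```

View pics/s1.png

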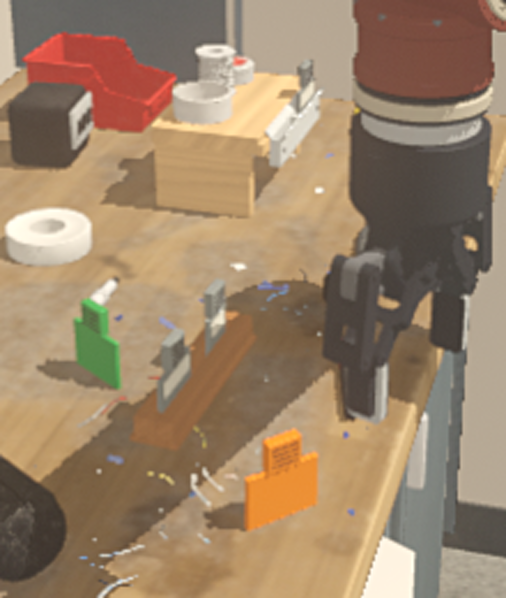

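View pics/t1.png

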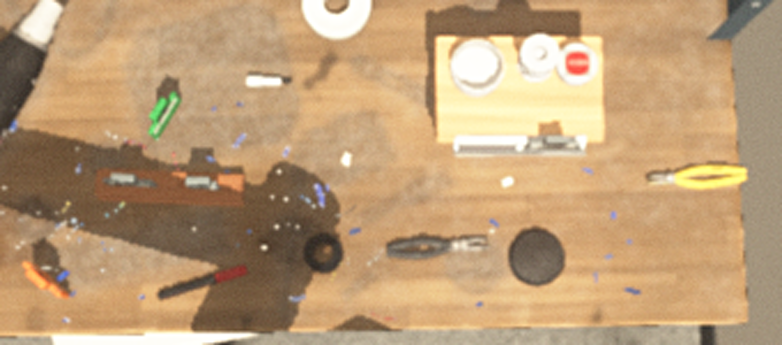

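The side picture has four candidates: green (243,302), orange (323,364), grey (275,319) and the grey one at (294,296). Only the two grey ones are real, and the one at the stand's near (+y) end, (275,319) in side and (224,238) in top, looks wider. I'll confirm that in one enlarged crop and measure it.

Run:
```python
from h import *
np.set_printoptions(precision=4,suppress=True)
print("wide tri",tri((275,319),(227,238)),"top@z",at_z("top",(227,238),.006),"side@z",at_z("side",(275,319),.006))
print("narrow",at_z("side",(294,296),.006),at_z("top",(258,242),.006))
print("stand",at_z("side",(288,308),0),at_z("top",(244,241),0))
print("bay",tri((323,201),(381,226)),at_z("side",(323,201),.066),at_z("top",(381,226),.066))
print("shelf",at_z("side",(329,218),0),at_z("top",(391,228),0))
a=cv2.imread("pics/side0.png"); b=cv2.imread("pics/top0.png")
def cr(im,x,y,w,h,k): return cv2.resize(im[y:y+h,x:x+w],None,fx=k,fy=k,interpolation=cv2.INTER_CUBIC)
out=np.zeros((590,800,3),np.uint8)
def put(i,x,y): out[y:y+i.shape[0],x:x+i.shape[1]]=i
put(cr(a,255,255,60,85,5),0,0)       # 300x425
put(cr(b,208,226,72,28,6.9),303,0)      # 496
put(cr(b,362,212,68,20,7),303,200)
put(cr(a,310,160,40,52,4.7),310,345)
cv2.imwrite("pics/crop.png",out)
```

```text
wide tri [0.4626 0.3162 0.0033] top@z [0.4653 0.3164 0.006 ] side@z [0.4579 0.3202 0.006 ]
narrow [0.4485 0.2262 0.006 ] [0.4508 0.2203 0.006 ]
stand [0.449  0.2656 0.    ] [0.4557 0.2647 0.    ]
bay [ 0.4854 -0.1529  0.0695] [ 0.4917 -0.1617  0.066 ] [ 0.4822 -0.1539  0.066 ]
shelf [ 0.4856 -0.2026  0.    ] [ 0.4865 -0.1902  0.    ]
```

View pics/crop.png

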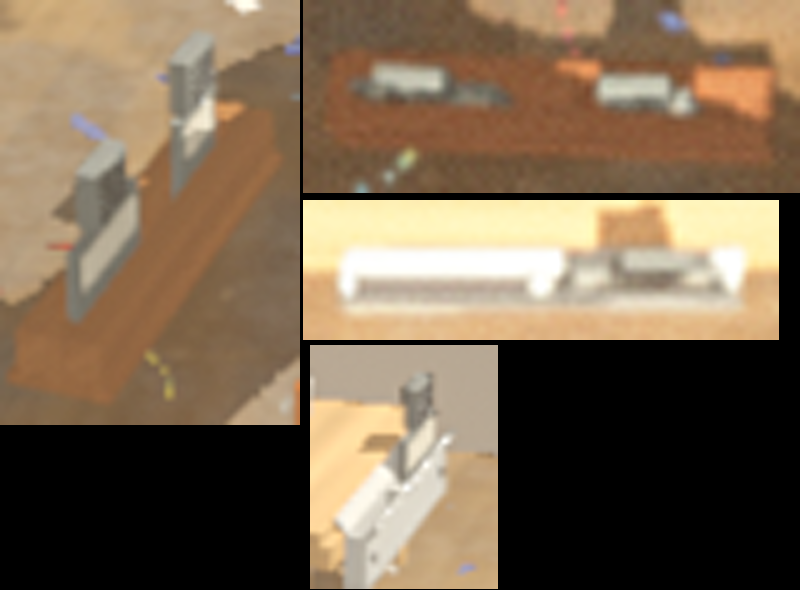

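The crop shows the near (+y) grey holder, with plate shoulders either side of its fin, is the wide one. Its fin top is near (223,237) in the top picture. The far one is narrow, and the fitted holder sits in the right bay with the left bay empty.

Run:
```python
from h import *
np.set_printoptions(precision=4,suppress=True)
T=lambda x,y,ox,oy,k,px,py:((x-px+.5)/k-.5+ox,(y-py+.5)/k-.5+oy)
st=lambda x,y:T(x,y,208,226,6.9,303,0)
ra=lambda x,y:T(x,y,362,212,7,303,200)
ss=lambda x,y:T(x,y,255,255,5,0,0)
sr=lambda x,y:T(x,y,310,160,4.7,310,345)
w=at_z("top",st(409,79),.08);n=at_z("top",st(634,91),.08)
print("fin tops",w,n,"yaw",np.degrees(np.arctan2(-(w-n)[0],(w-n)[1])),np.linalg.norm(w-n))
print("side fin tops wide",at_z("side",ss(102,158),.08),"narrow",at_z("side",ss(193,48),.08))
s=[at_z("top",st(*p),.026) for p in((332,50),(328,132),(772,160),(775,66))];print("stand top corners\n",np.array(s),np.mean(s,0))
f=at_z("top",ra(659,258),.14);print("fitted fin top",f, "side",at_z("side",sr(416,381),.14))
r=[at_z("top",ra(*p),.1) for p in((340,249),(743,249))];print("rail top back corners",np.array(r), "mid",np.mean(r,0),"yaw",np.degrees(np.arctan2(-(r[0]-r[1])[0],(r[0]-r[1])[1])))
r=[at_z("top",ra(*p),.1) for p in((340,296),(743,300))];print("rail front top corners",np.array(r))
r=[at_z("top",ra(*p),.1) for p in((355,270),(532,270))];print("bay ends",np.array(r),np.mean(r,0))
print("side rail near-end tops back/front",at_z("side",sr(337,522),.1),at_z("side",sr(345,530),.1))
```

```text
fin tops [0.4572 0.3127 0.08  ] [0.4499 0.2163 0.08  ] yaw -4.295188545890506 0.09673546776937594
side fin tops wide [0.4563 0.3176 0.08  ] narrow [0.4501 0.2221 0.08  ]
stand top corners
 [[0.4792 0.3591 0.026 ]
 [0.4426 0.3604 0.026 ]
 [0.4261 0.1639 0.026 ]
 [0.4678 0.1624 0.026 ]] [0.4539 0.2615 0.026 ]
fitted fin top [ 0.4853 -0.2367  0.14  ] side [ 0.4837 -0.2253  0.14  ]
rail top back corners [[ 0.4992 -0.1107  0.1   ]
 [ 0.4956 -0.2775  0.1   ]] mid [ 0.4974 -0.1941  0.1   ] yaw -1.2440422218642588
rail front top corners [[ 0.4794 -0.1102  0.1   ]
 [ 0.4742 -0.2765  0.1   ]]
bay ends [[ 0.4902 -0.1167  0.1   ]
 [ 0.4886 -0.1899  0.1   ]] [ 0.4894 -0.1533  0.1   ]
side rail near-end tops back/front [ 0.495  -0.1003  0.1   ] [ 0.4877 -0.0904  0.1   ]
```

carry_out(moves=[{"x":0,"y":0,"z":0,"turn":0.15},{"x":0,"y":0,"z":0,"turn":0.15},{"x":0,"y":0,"z":0,"turn":0.15},{"x":0,"y":0,"z":0,"turn":0.15},{"x":0,"y":0,"z":0,"turn":0.15},{"x":0,"y":0,"z":0,"turn":0.15},{"x":0,"y":0,"z":0,"turn":0.15},{"x":0,"y":0,"z":0,"turn":0.15}], grip=85)

```text
t: 2.1
tool_pos: [0.2095, 0.5888, 0.1979]
tool_rot: [2.196, 2.247, 0.0]
contact_force: [-0.1, 0.3, -0.3]
opening: 0.0848
grip_force: 0.0
```

carry_out(moves=[{"x":0,"y":0,"z":0,"turn":0.105},{"x":-0.93,"y":0.97,"z":0,"turn":0},{"x":-0.93,"y":0.97,"z":0,"turn":0},{"x":-0.93,"y":0.97,"z":0,"turn":0},{"x":-0.93,"y":0.97,"z":0,"turn":0},{"x":-0.93,"y":0.97,"z":0,"turn":0},{"x":-0.93,"y":0.97,"z":0,"turn":0},{"x":-0.93,"y":0.97,"z":0,"turn":0}])

```text
t: 2.9
tool_pos: [0.3672, 0.4126, 0.1981]
tool_rot: [2.304, 2.136, 0.001]
contact_force: [-0.4, 0.3, 0.5]
opening: 0.0853
grip_force: 0.0
```

carry_out(moves=[{"x":-0.93,"y":0.97,"z":0,"turn":0},{"x":-0.93,"y":0.97,"z":0,"turn":0},{"x":-0.93,"y":0.97,"z":0.3,"turn":0},{"x":-0.9,"y":1,"z":0.5,"turn":0},{"x":0,"y":0,"z":0.5,"turn":0},{"x":0,"y":0,"z":0.5,"turn":0},{"x":0,"y":0,"z":0,"turn":0},{"x":0,"y":0,"z":0,"turn":0}])

```text
t: 3.7
tool_pos: [0.4559, 0.315, 0.1525]
tool_rot: [-2.302, -2.137, 0.001]
contact_force: [0.4, 0.0, -0.0]
opening: 0.0851
grip_force: 0.0
```

Run:
```python
from h import *
im=save("side","pics/side2.png")[:,:,::-1].copy()
for q in("wide_holder","left_edge"):
  print(q,[(np.round(d["pixel"],1),round(d["confidence"],2)) for d in ctrl.mark_of("side",q)[:3]])
c=cv2.resize(im[220:350,220:330],None,fx=4.5,fy=4.5,interpolation=cv2.INTER_CUBIC)
# predicted fin box wireframe at estimated pose
u=np.array([.997,-.077,0]);v=np.array([.077,.997,0]);o=np.array([.4572,.3145,.006])
def ln(a,b,col):
    p=proj("side",np.array([a,b])); p=((p-[220,220]+.5)*4.5-.5).astype(int); cv2.line(c,tuple(map(int,p[0])),tuple(map(int,p[1])),col,1)
for hw,th,z0,z1,col in((.015,.005,.048,.074,(0,0,255)),(.032,.0025,.0,.048,(255,0,0))):
  for sx in(-1,1):
    P=[o+u*sx*th+v*sy*hw+[0,0,z] for sy,z in((-1,z0),(1,z0),(1,z1),(-1,z1))]
    for i in range(4): ln(P[i],P[(i+1)%4],col)
cv2.imwrite("pics/c2.png",c)
```

```text
wide_holder [(array([323.8, 363.8]), 0.78), (array([243.7, 299.8]), 0.64), (array([274.7, 318.4]), 0.58)]
left_edge [(array([271.9, 324.3]), 0.78), (array([336.5, 359.3]), 0.72)]
```

View pics/c2.png

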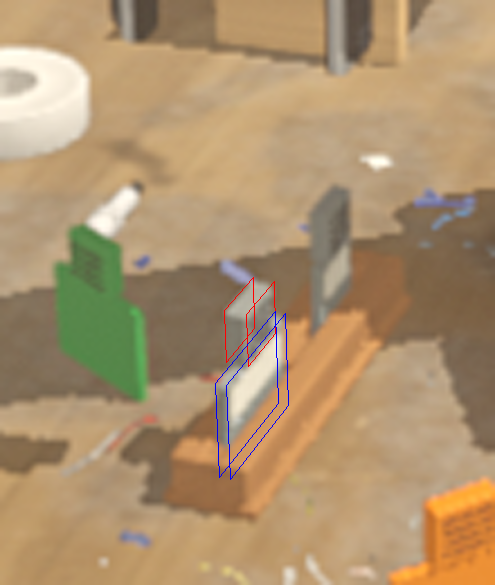

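The predicted wireframe (fin box 224–275, 280–365 in the crop) matches the real fin and plate to within 1–2 mm, so the pose is good. Next: descend and grip gently.

carry_out(moves=[{"x":0,"y":0.05,"z":0.6,"turn":0},{"x":0,"y":0,"z":0.7,"turn":0},{"x":0,"y":0,"z":0.7,"turn":0},{"x":0,"y":0,"z":0.7,"turn":0},{"x":0,"y":0,"z":0.6,"turn":0},{"x":0,"y":0,"z":0.5,"turn":0},{"x":0,"y":0,"z":0.26,"turn":0},{"x":0,"y":0,"z":0,"turn":0}])

```text
t: 4.65
tool_pos: [0.4574, 0.3138, 0.0502]
tool_rot: [-2.304, -2.135, 0.003]
contact_force: [-0.8, -0.2, -0.4]
opening: 0.085
grip_force: 0.0
```

carry_out(moves=[{"x":0,"y":0,"z":0,"turn":0},{"x":0,"y":0,"z":0,"turn":0},{"x":0,"y":0,"z":0,"turn":0},{"x":0,"y":0,"z":0,"turn":0},{"x":0,"y":0,"z":0,"turn":0},{"x":0,"y":0,"z":0,"turn":0},{"x":0,"y":0,"z":0,"turn":0},{"x":0,"y":0,"z":0,"turn":0}], grip=0, newtons=20)

```text
t: 5.45
tool_pos: [0.4581, 0.3142, 0.0514]
tool_rot: [-2.304, -2.135, 0.0]
contact_force: [0.3, -0.8, 0.5]
opening: -0.0003
grip_force: 0.0
```

Run:
```python
from h import *
im=save("side","pics/side3.png")[:,:,::-1]
b=save("top","pics/top3.png")[:,:,::-1]
o=ctrl.get_obs();print(o["opening"],o["grip_force"],o["tool_pos"],proj("side",o["tool_pos"]))
c=cv2.resize(im[230:340,230:310],None,fx=5,fy=5,interpolation=cv2.INTER_CUBIC)
d=cv2.resize(b[190:270,190:270],None,fx=4.9,fy=4.9,interpolation=cv2.INTER_CUBIC)
out=np.zeros((550,800,3),np.uint8);out[:,:400]=c;out[:392,404:796]=d
cv2.imwrite("pics/c3.png",out)
```

```text
0.00014015701578216384 0.0 [0.45807031 0.31415656 0.0513657 ] [[275.20239606 297.86558825]]
```

View pics/c3.png

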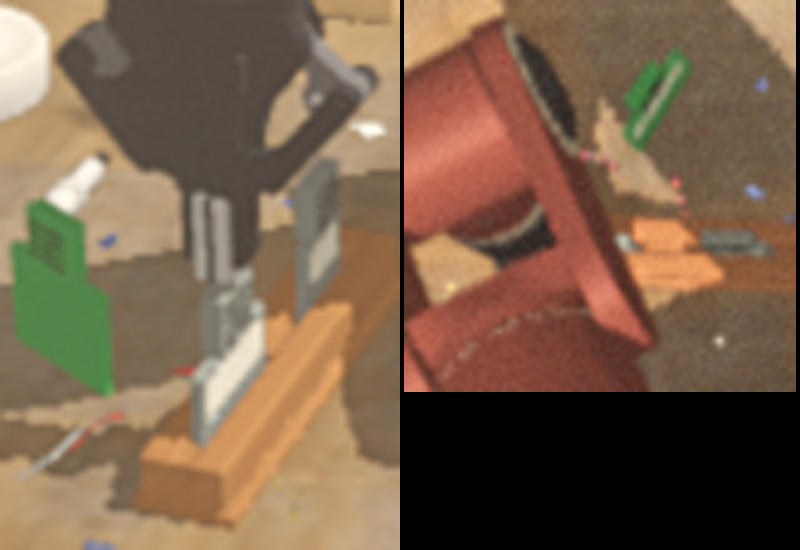

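```bash
python3 - <<'E'
from h import *
p0=np.array([.21,.589,.198]); y=np.array([.335,.94,0])
for s in(-1,1):
  for h in(0,.013,.03): print(s,h,proj("side",p0+s*.0425*y+[0,0,h]))
p=np.array([.458,.3142,.0514]);v=np.array([.077,.997,0])
for h in(0,.019,.03,.04): print(h,[proj("side",p+k*.011*v+[0,0,h])[0].round(1) for k in(-1,1)])
E
python3 -c "
import cv2
a=cv2.imread('pics/side0.png')[215:335,325:415];b=cv2.imread('pics/side3.png')[225:325,240:300]
cv2.imwrite('pics/c4.png',cv2.hconcat([cv2.resize(a,(420,560),interpolation=2),cv2.resize(b,(336,560),interpolation=2)]))"
```

```text
-1 0 [[391.48217421 318.73193775]]
-1 0.013 [[391.95250344 310.93716347]]
-1 0.03 [[392.57465435 300.58597717]]
1 0 [[359.81033562 347.97842538]]
1 0.013 [[360.09712491 339.7814992 ]]
1 0.03 [[360.47693057 328.88001491]]
0 [array([277.5, 295.1]), array([272.9, 300.6])]
0.019 [array([277.2, 286.8]), array([272.6, 292.2])]
0.03 [array([277., 282.]), array([272.4, 287.3])]
0.04 [array([276.9, 277.5]), array([272.3, 282.8])]
```

View pics/c4.png

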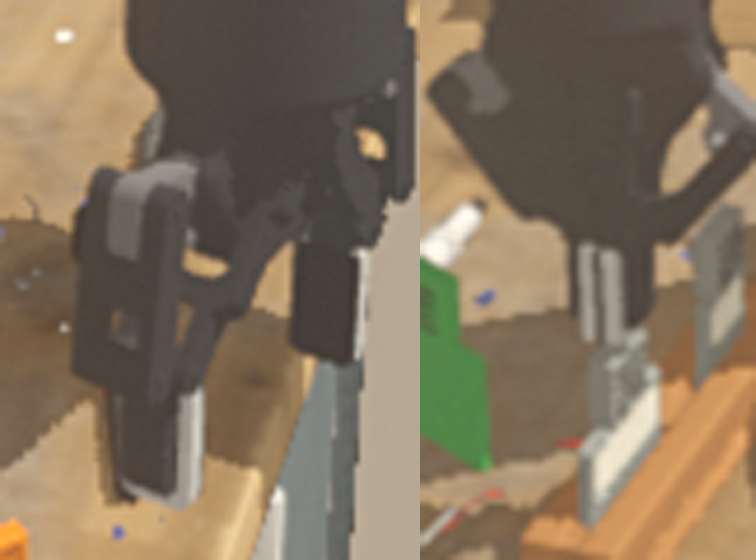

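The right panel shows the shut fingertips at about (272,286), just above the fin top. So the fingers really end about 30 mm higher than the reported TCP, and the start picture shows the same offset. I'll open, go about 30 mm lower, and check.

carry_out(moves=[{"x":0,"y":0,"z":0,"turn":0},{"x":0,"y":0,"z":0,"turn":0},{"x":0,"y":0,"z":0,"turn":0},{"x":0,"y":0,"z":0,"turn":0},{"x":0,"y":0,"z":0,"turn":0},{"x":0,"y":0,"z":0,"turn":0},{"x":0,"y":0,"z":0,"turn":0},{"x":0,"y":0,"z":0,"turn":0}], grip=60)

```text
t: 6.35
tool_pos: [0.4581, 0.3142, 0.0514]
tool_rot: [2.304, 2.135, 0.0]
contact_force: [-0.1, -0.9, 0.7]
opening: 0.0601
grip_force: 0.0
```

carry_out(moves=[{"x":0,"y":0,"z":0.2,"turn":0},{"x":0,"y":0,"z":0.2,"turn":0},{"x":0,"y":0,"z":0.2,"turn":0},{"x":0,"y":0,"z":0.2,"turn":0},{"x":0,"y":0,"z":0.2,"turn":0},{"x":0,"y":0,"z":0.1,"turn":0},{"x":0,"y":0,"z":0,"turn":0},{"x":0,"y":0,"z":0,"turn":0}])

```text
t: 7.15
tool_pos: [0.4582, 0.3142, 0.0239]
tool_rot: [2.304, 2.135, 0.0]
contact_force: [1.2, 0.7, -0.2]
opening: 0.0599
grip_force: 0.0
```

Run:
```python
from h import *
im=save("side","pics/side5.png")[:,:,::-1]
cv2.imwrite("pics/c5.png",cv2.resize(im[230:340,220:310],None,fx=5,fy=5,interpolation=cv2.INTER_CUBIC))
```

```text
(no output)
```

View pics/c5.png

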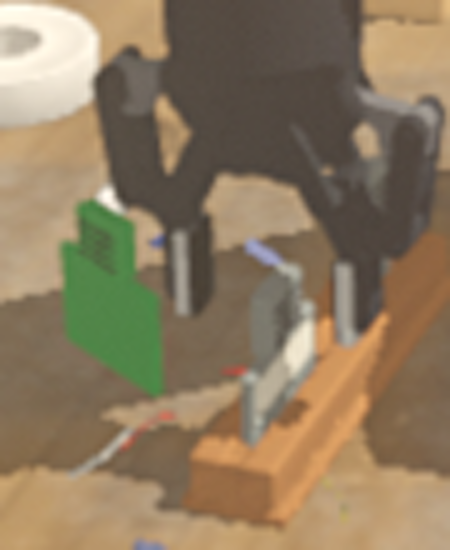

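Fingers now straddle the fin: tips at about (257,292) and (289,299), clear of the stand. I'll go slightly lower and close.

carry_out(moves=[{"x":0,"y":0,"z":0.16,"turn":0},{"x":0,"y":0,"z":0,"turn":0},{"x":0,"y":0,"z":0,"turn":0},{"x":0,"y":0,"z":0,"turn":0},{"x":0,"y":0,"z":0,"turn":0},{"x":0,"y":0,"z":0,"turn":0},{"x":0,"y":0,"z":0,"turn":0},{"x":0,"y":0,"z":0,"turn":0}], grip=0, newtons=20)

```text
t: 8.0
tool_pos: [0.4581, 0.3142, 0.0199]
tool_rot: [-2.304, -2.135, 0.0]
contact_force: [0.3, -1.1, 0.0]
opening: 0.0094
grip_force: 24.4
```

carry_out(moves=[{"x":0,"y":0,"z":0,"turn":0},{"x":0,"y":0,"z":-0.3,"turn":0},{"x":0,"y":0,"z":-0.6,"turn":0},{"x":0,"y":0,"z":-0.8,"turn":0},{"x":0,"y":0,"z":-0.9,"turn":0},{"x":0,"y":0,"z":-1,"turn":0},{"x":0,"y":0,"z":-0.9,"turn":0},{"x":0,"y":0,"z":-0.5,"turn":0}], newtons=60)

```text
t: 8.8
tool_pos: [0.4594, 0.3149, 0.149]
tool_rot: [2.303, 2.135, 0.008]
contact_force: [0.0, 0.1, -0.1]
opening: 0.0089
grip_force: 60.4
```

Run:
```python
from h import *
im=save("side","pics/side6.png")[:,:,::-1]; b=save("top","pics/top6.png")
o=ctrl.get_obs();print(o["opening"],o["grip_force"],o["tool_pos"],o["tool_rot"],o["contact_force"],o["q"])
for n in("side","top"):
  for q in("wide_holder","left_edge","bay"): print(n,q,[(np.round(d["pixel"],1),round(d["confidence"],2)) for d in ctrl.mark_of(n,q)[:3]])
out=cv2.resize(im[180:310,230:400],None,fx=4.6,fy=4.6,interpolation=cv2.INTER_CUBIC)
cv2.imwrite("pics/c6.png",out)
d=o["tool_pos"]-[.4581,.3142,.0199]; u=np.array([.997,-.077,0]);v=np.array([.077,.997,0])
f=np.array([.4572,.3145,.006])+d
print("pred foot,left edge",proj("side",np.array([f,f+.032*v])))
```

```text
0.009097247322605024 60.375609397888184 [0.45966391 0.31499651 0.14833283] [2.30316568 2.13441934 0.00842231] [ 0.74927494 -0.16539335 -0.52341561] [ 4.67180090e-01 -7.71915022e-02  1.82551562e+00  7.49915512e-05
  1.38770772e+00  5.43183248e-01]
side wide_holder [(array([240.4, 302. ]), 0.9), (array([273.9, 263.2]), 0.86), (array([320.6, 367.4]), 0.82)]
side left_edge [(array([339. , 357.4]), 0.74), (array([249.2, 311.2]), 0.62), (array([267.3, 268.2]), 0.61)]
side bay [(array([321.8, 202.4]), 0.97), (array([349.7, 267.8]), 0.63)]
top wide_holder [(array([241.6, 213. ]), 0.71), (array([190.1, 278.9]), 0.44), (array([246.8, 240.6]), 0.36)]
top left_edge [(array([235.4, 218. ]), 0.63)]
top bay [(array([381.9, 225.5]), 0.89)]
pred foot,left edge [[273.29272723 260.66243522]
 [266.26782488 268.2141938 ]]
```

View pics/c6.png

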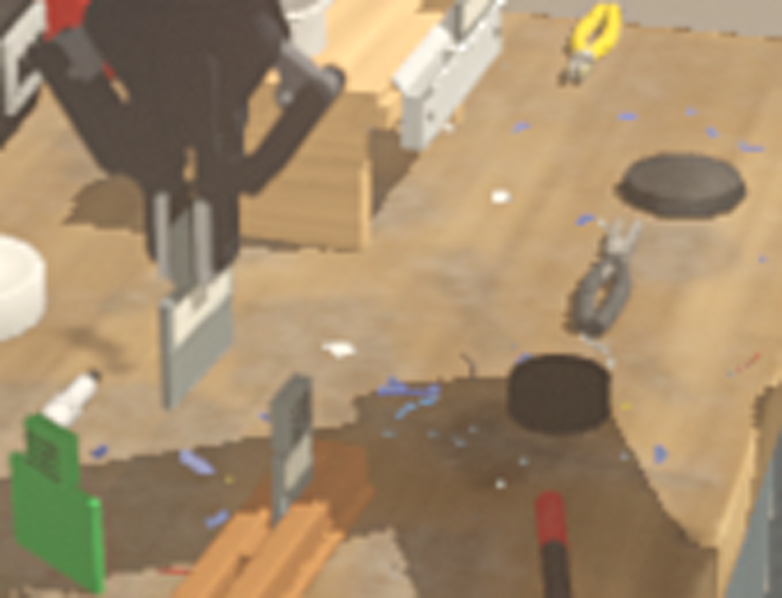

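The crop shows the wide holder gripped upright at about (273,263), and the narrow one still in the stand. Carry to above the bay.

carry_out(moves=[{"x":-0.4,"y":0,"z":0,"turn":-0.049},{"x":-0.9,"y":0.08,"z":0,"turn":0},{"x":-0.9,"y":0.08,"z":0,"turn":0},{"x":-0.9,"y":0.08,"z":0,"turn":0},{"x":-0.9,"y":0.08,"z":0,"turn":0},{"x":-0.9,"y":0.08,"z":0,"turn":0},{"x":-0.9,"y":0.08,"z":0,"turn":0},{"x":-0.9,"y":0.08,"z":0,"turn":0}])

```text
t: 10.0
tool_pos: [0.4665, 0.1454, 0.1439]
tool_rot: [-2.25, -2.191, 0.002]
contact_force: [0.9, -0.0, -1.2]
opening: 0.009
grip_force: 60.4
```

carry_out(moves=[{"x":-0.9,"y":0.08,"z":0,"turn":0},{"x":-0.9,"y":0.08,"z":0,"turn":0},{"x":-0.9,"y":0.08,"z":0,"turn":0},{"x":-0.9,"y":0.08,"z":0,"turn":0},{"x":-0.9,"y":0.08,"z":0,"turn":0},{"x":-0.9,"y":0.08,"z":0,"turn":0},{"x":-0.9,"y":0.08,"z":0,"turn":0},{"x":-0.9,"y":0.08,"z":0,"turn":0}])

```text
t: 10.8
tool_pos: [0.4776, -0.0348, 0.1439]
tool_rot: [-2.25, -2.19, 0.001]
contact_force: [-0.1, -0.1, -0.6]
opening: 0.0087
grip_force: 60.3
```

carry_out(moves=[{"x":-0.9,"y":0.08,"z":0,"turn":0},{"x":-0.9,"y":0.08,"z":0,"turn":0},{"x":-0.9,"y":0.08,"z":0,"turn":0},{"x":-0.9,"y":0.08,"z":0,"turn":0},{"x":-0.8,"y":0.08,"z":0,"turn":0},{"x":-0.4,"y":0.05,"z":0,"turn":0},{"x":0,"y":0,"z":0,"turn":0},{"x":0,"y":0,"z":0,"turn":0}])

```text
t: 11.6
tool_pos: [0.4859, -0.1537, 0.1444]
tool_rot: [-2.25, -2.19, -0.0]
contact_force: [-0.5, 0.9, -0.8]
opening: 0.0088
grip_force: 60.3
```

Run:
```python
from h import *
np.set_printoptions(precision=4,suppress=True)
im=save("side","pics/side7.png")[:,:,::-1].copy(); 
o=ctrl.get_obs();print(o["opening"],o["grip_force"],o["tool_pos"],o["tool_rot"],o["contact_force"])
for q in("wide_holder","left_edge","bay"): print(q,[(np.round(d["pixel"],1),round(d["confidence"],2)) for d in ctrl.mark_of("side",q)[:3]])
Rt=Rn.from_rotvec(o["tool_rot"]).as_matrix();u=Rt[:,1];v=Rt[:,0];print(Rt)
f=o["tool_pos"]-[.0009,-.0003,.0139]
k=7;X0,Y0=285,150;c=cv2.resize(im[Y0:Y0+85,X0:X0+75],None,fx=k,fy=k,interpolation=cv2.INTER_CUBIC);d=c.copy()
def ln(P,col):
    p=((proj("side",np.array(P))-[X0,Y0]+.5)*k-.5).astype(int); cv2.polylines(d,[p.reshape(-1,1,2)],True,col,1)
for t in(-.0025,.0025): ln([f+u*t+v*.032,f+u*t-v*.032,f+u*t-v*.032+[0,0,.048],f+u*t+v*.032+[0,0,.048]],(0,0,255))
B=np.array([.488,-.154,.066]);a=np.radians(-1.6);U=np.array([np.cos(a),np.sin(a),0]);V=np.array([-np.sin(a),np.cos(a),0])
for t,z in((-.011,.034),(.011,.034),(-.004,.024)): ln([B+U*t+V*.037+[0,0,z],B+U*t-V*.037+[0,0,z]],(255,0,0))
F=B-.082*V
ln([F+U*-.005+s*V*.015+[0,0,z] for s,z in((1,.048),(1,.074),(-1,.074),(-1,.048))],(0,160,0))
ln([F+U*.005+s*V*.015+[0,0,z] for s,z in((1,.048),(1,.074),(-1,.074),(-1,.048))],(0,160,0))
cv2.imwrite("pics/c7.png",cv2.resize(cv2.hconcat([c,d])[:, :],(800,453)))
```

```text
0.009060904562319512 60.34913778305054 [ 0.486  -0.1535  0.1445] [-2.2499 -2.1912 -0.0001] [-0.5727 -0.0905 -0.307 ]
wide_holder [(array([241.5, 300.4]), 0.78), (array([323.3, 368.2]), 0.69), (array([324.8, 180. ]), 0.47)]
left_edge [(array([338. , 358.8]), 0.97), (array([250.7, 310.6]), 0.76), (array([321.8, 182.3]), 0.52)]
bay [(array([322.2, 202.8]), 0.59)]
[[ 0.0264  0.9997 -0.0006]
 [ 0.9997 -0.0264  0.0007]
 [ 0.0007 -0.0007 -1.    ]]
```

View pics/c7.png

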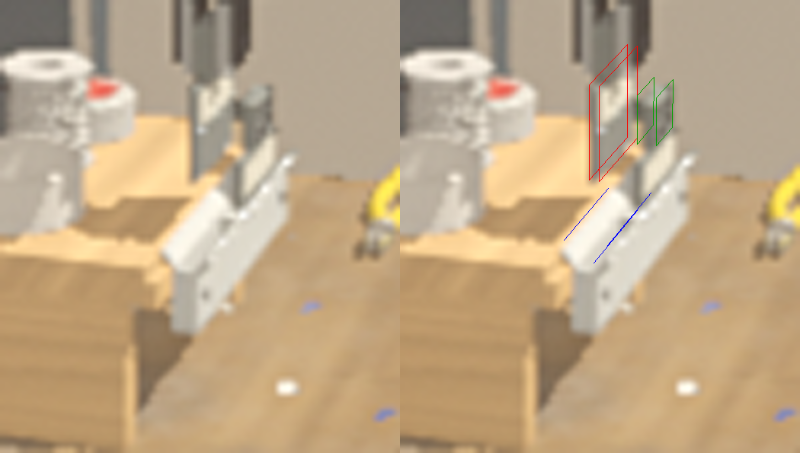

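The picture shows the holder hanging at about (322,182), right over the empty bay, with its yaw matching the rail. A 2 mm correction, then lower into the funnel while watching the force.

carry_out(moves=[{"x":0.08,"y":0.1,"z":0.2,"turn":0},{"x":0,"y":0,"z":0.3,"turn":0},{"x":0,"y":0,"z":0.3,"turn":0},{"x":0,"y":0,"z":0.2,"turn":0},{"x":0,"y":0,"z":0.2,"turn":0},{"x":0,"y":0,"z":0.2,"turn":0},{"x":0,"y":0,"z":0,"turn":0},{"x":0,"y":0,"z":0,"turn":0}])

```text
t: 12.6
tool_pos: [0.4888, -0.1524, 0.1099]
tool_rot: [-2.251, -2.191, 0.0]
contact_force: [0.1, -0.5, 0.2]
opening: 0.0089
grip_force: 60.4
```

carry_out(moves=[{"x":0,"y":0,"z":0.08,"turn":0},{"x":0,"y":0,"z":0.08,"turn":0},{"x":0,"y":0,"z":0.08,"turn":0},{"x":0,"y":0,"z":0.08,"turn":0},{"x":0,"y":0,"z":0,"turn":0},{"x":0,"y":0,"z":0,"turn":0},{"x":0,"y":0,"z":0,"turn":0},{"x":0,"y":0,"z":0,"turn":0}])

```text
t: 13.4
tool_pos: [0.4893, -0.1528, 0.1061]
tool_rot: [2.25, 2.191, -0.001]
contact_force: [-7.1, 2.5, 16.9]
opening: 0.0089
grip_force: 63.3
```

Contact at foot z ≈ 0.092 pushes -x and up: the holder is touching the back flare. Back off and shift 3 mm towards the robot.

carry_out(moves=[{"x":0,"y":0,"z":-0.24,"turn":0},{"x":0,"y":-0.12,"z":0,"turn":0},{"x":0,"y":0,"z":0,"turn":0},{"x":0,"y":0,"z":0.08,"turn":0},{"x":0,"y":0,"z":0.08,"turn":0},{"x":0,"y":0,"z":0.08,"turn":0},{"x":0,"y":0,"z":0,"turn":0},{"x":0,"y":0,"z":0,"turn":0}])

```text
t: 14.2
tool_pos: [0.4857, -0.1522, 0.1016]
tool_rot: [-2.251, -2.191, 0.0]
contact_force: [-0.5, 0.6, 0.5]
opening: 0.0092
grip_force: 60.3
```

carry_out(moves=[{"x":0,"y":0,"z":0.08,"turn":0},{"x":0,"y":0,"z":0.08,"turn":0},{"x":0,"y":0,"z":0.08,"turn":0},{"x":0,"y":0,"z":0.08,"turn":0},{"x":0,"y":0,"z":0,"turn":0},{"x":0,"y":0,"z":0,"turn":0},{"x":0,"y":0,"z":0,"turn":0},{"x":0,"y":0,"z":0,"turn":0}])

```text
t: 15.0
tool_pos: [0.4859, -0.1523, 0.094]
tool_rot: [2.251, 2.191, 0.0]
contact_force: [-0.2, 0.7, -1.0]
opening: 0.0088
grip_force: 60.4
```

carry_out(moves=[{"x":0,"y":0,"z":0.08,"turn":0},{"x":0,"y":0,"z":0.08,"turn":0},{"x":0,"y":0,"z":0.08,"turn":0},{"x":0,"y":0,"z":0.08,"turn":0},{"x":0,"y":0,"z":0,"turn":0},{"x":0,"y":0,"z":0,"turn":0},{"x":0,"y":0,"z":0,"turn":0},{"x":0,"y":0,"z":0,"turn":0}])

```text
t: 15.8
tool_pos: [0.4858, -0.1523, 0.0861]
tool_rot: [2.251, 2.191, -0.0]
contact_force: [-2.0, 0.9, 3.8]
opening: 0.0091
grip_force: 60.9
```

carry_out(moves=[{"x":0,"y":0,"z":0.06,"turn":0},{"x":0,"y":0,"z":0.06,"turn":0},{"x":0,"y":0,"z":0.06,"turn":0},{"x":0,"y":0,"z":0.04,"turn":0},{"x":0,"y":0,"z":0,"turn":0},{"x":0,"y":0,"z":0,"turn":0},{"x":0,"y":0,"z":0,"turn":0},{"x":0,"y":0,"z":0,"turn":0}])

```text
t: 16.6
tool_pos: [0.486, -0.1523, 0.0813]
tool_rot: [2.251, 2.191, -0.0]
contact_force: [-3.6, 1.5, 7.2]
opening: 0.0093
grip_force: 61.6
```

carry_out(moves=[{"x":0,"y":-0.03,"z":0.03,"turn":0},{"x":0,"y":0,"z":0.03,"turn":0},{"x":0,"y":0,"z":0.03,"turn":0},{"x":0,"y":0,"z":0,"turn":0},{"x":0,"y":0,"z":0,"turn":0},{"x":0,"y":0,"z":0,"turn":0},{"x":0,"y":0,"z":0,"turn":0},{"x":0,"y":0,"z":0,"turn":0}])

```text
t: 17.4
tool_pos: [0.486, -0.1524, 0.0799]
tool_rot: [2.25, 2.19, 0.002]
contact_force: [-2.8, 2.7, 10.9]
opening: 0.0089
grip_force: 62.1
```

carry_out(moves=[{"x":0,"y":-0.01,"z":0.03,"turn":0},{"x":0,"y":0,"z":0.02,"turn":0},{"x":0,"y":0,"z":0,"turn":0},{"x":0,"y":0,"z":0,"turn":0},{"x":0,"y":0,"z":0,"turn":0},{"x":0,"y":0,"z":0,"turn":0},{"x":0,"y":0,"z":0,"turn":0},{"x":0,"y":0,"z":0,"turn":0}])

```text
t: 18.2
tool_pos: [0.4861, -0.1524, 0.0799]
tool_rot: [2.25, 2.19, 0.002]
contact_force: [-4.3, 3.0, 15.3]
opening: 0.0089
grip_force: 62.8
```

z stopped at 0.0799 (foot 0.066) while the force rose from 11 to 15 N, so it is on the hard stop. One last look before handing in.

Run:
```python
from h import *
im=save("side","pics/side8.png")[:,:,::-1]
o=ctrl.get_obs();print(o["tool_pos"],o["contact_force"],o["grip_force"],o["t"])
out=cv2.hconcat([cv2.resize(im[150:235,290:360],(460,559),interpolation=2),cv2.resize(im[240:350,240:305],(330,559),interpolation=2)])
cv2.imwrite("pics/c8.png",out)
```

```text
[ 0.48605711 -0.15239399  0.07984948] [-4.98624881  2.70140647 15.3395967 ] 62.84247279167175 18.25
```

View pics/c8.png

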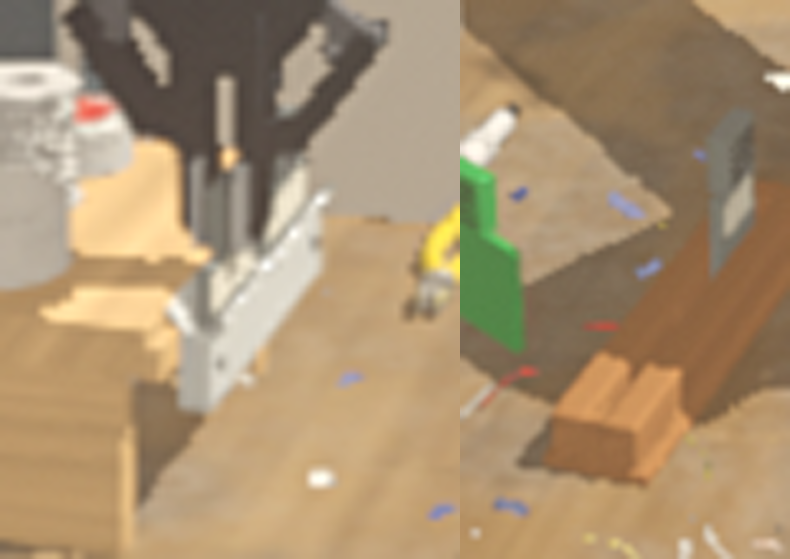

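The picture shows the wide holder seated in the left bay, card to the front and level with the fitted one. The gripper still holds it, at about (325,193), and the narrow holder is still in the stand. Handing in.

```bash
python3 -c "
from station import ctrl
print(ctrl.finish_job())"
```

```text
the job is handed in; nothing more can be done
None
```

The wide holder is pressed home in the left bay against the strip's stop with about 15 N, card towards the robot and still gripped; the narrow holder is still in the stand, and I handed the job in at about 18 s.

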